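# Set tweezer electrodes to their marked gap over a seed

## Robot

A 6-joint arm with a two-finger parallel gripper is mounted at the origin on a cart in front of the work surface, level with it; the furniture and walls round the work are solid. World frame = base frame: x ahead of the robot, y to its left, z up, the work surface at z = 0. Lengths are in m, angles in rad, forces in N, time in s.
With the tool pointing down it reaches from about 0.25 to 0.725 m from the base axis. Payload 4 kg.
Tool frame: the origin (TCP) lies at the very end of the fingers, on their centre line; the grasp point (between the pads) lies 19 mm behind it; z points along the fingers, y is the line along which they close (so a half turn about z gives the same grasp; the last joint's range is limited). The gripper opens to 85 mm and grips with 20 to 120 N. Pads are 22 mm wide; open, the fingers measure 114 mm over their backs; the gripper's body (76 mm by 85 mm) begins 54 mm behind the grasp point. The pads swing forward as they close: fully open they stand 13 mm farther back than shut.
Start: joints at [1.12, 0.241, 0.005, 1.335, 0, 1.571], TCP at [0.218, 0.45, 0.231] pointing down, gripper open.
Joint ranges: [-2.72, 2.72], [-1.05, 1.87], [-1.09, 1.28], [-1.99, 2.15], [-1.42, 1.44], [-3.14, 3.14]. Speed limits (rad/s): [2.79, 2.79, 3.14, 3.14, 3.14, 3.14].

## Interface

Orientations are given as a unit quaternion [x, y, z, w].
In Python, from workcell import bot, vision, workorder, boxes_of gives the robot as it stands.
- The arm moves only by the tool send_rows, never from a script. Its argument "motion" is text: rows parted by semicolons, each of 5 numbers parted by spaces: the closure, from -1 (fully open) to 1 (shut), so that 0 is half open, then the shift along the tool's x, y, z in cm, then the turn about the tool's z in rad. In form: claw x y z twist; .... A call has 1 to 5 rows; each row is the pose to reach, as a shift and turn from the pose commanded when the call began, along the tool's axes at that moment; what a row does not reach only later rows make up. A row lasts 1/10 s, in which the tool goes at most 50 mm and 8.59 degrees, less where a joint would pass 70% of its speed; a pose out of reach is approached as far as the arm can. A call with a gripper value outside its range is refused whole. The fingers move at their own pace and stop on an object; the grip force is fixed at half the most. Time passes only in rows, so rows that repeat a pose let the fingers close. It gives the time, the measured TCP pose, the force, the opening and the grip force at its end, in the units of the state.
- bot.get_obs(): the state, without advancing time (a new reading comes with each control period).
- vision.camera(name): name is "scene" or "side" or "wrist"; returns the picture (420x560x3 uint8, red, green, blue); there is no depth.
- vision.camera_model(name): a dict with "fov_y" (degrees; the focal length in pixels is half the picture's height over the tangent of half this angle, whatever the lens; pixels are square), "cx", "cy" (the principal point, pixels), "world_from_camera" (4x4, takes a point from camera to world coordinates); the wrist camera has in their place "hand_eye" (4x4, takes a point from camera to tool coordinates, whose origin is the TCP and whose axes are the flange's). Camera axes: x right, y down, z forward; pixel columns grow to the right and rows downward; lengths in m; the calibration is good to about 2 mm. A picture is of the moment at which its call begins: read the wrist's pose just before it. camera_model takes no time and is no camera call.
- workorder.job_done(): hands the job in; it is judged then, once.
Trained networks look in the newest picture that a camera, given by its name, has taken for a name from the list of things; names that differ only in an ending like _2 or _b are one class to them, and where a whole thing is asked for, a point or a joint stands for the part that bears it (a point fixed in the world has none). Each returns a list of dicts, best first, with "conf" (0 to 1); they miss things now and then, are a little off and sometimes report something else, mostly with a low value. They report only what shows in the picture. A call takes as long as a camera call.
- boxes_of(camera, target): "rect" ([centre column, centre row, width, height] in pixels, round what is visible of it).
The state is a dict: "clock": time; "joint_pos": joint angles; "joint_vel": joint speeds; "tau": joint torques, N m; "eef_pos": TCP position; "tool_rot": TCP orientation; "ft_force": force on the tool from outside, world axes, zero at the start; "ft_torque": the same for the moment, N m; "grip_width": finger opening in m; "grasp_force": force on a finger pad.
Only numpy, scipy, OpenCV 4.12 (cv2) and the standard library are available. Lean on these libraries where they do the work, as an engineer would, in place of code of your own. Each camera call takes 0.05 s, during which the arm holds its last target. There are 200 camera calls.

## Task

Get the seed ready for its pulse: slide the chamber's clear cover fully back, lift the tweezer electrodes off their rest and squeeze them to the long mark on their scale, which is 14 mm between the two discs. Finish still holding them squeezed and still at that gap, one disc on each side of the seed, centred on it and at its height, with the electrodes touching neither seed nor chamber. On the way nothing may touch the seed, the discs must never be pinched to less than 5 mm apart, and the dish, plain forceps and timer stay where they are.

Things in the scene. Friction and masses are not known exactly. Their poses are not given: they have to be found in the camera images.
- chamber: fixed white pulse chamber, 128 x 64 mm, 27 mm high, guide rails to 33 mm. Origin: centre of its underside, on the bench; x along its length (roughly away from the robot), z up. The open well is 46 mm (x) by 48 mm (y), its floor 8 mm above the bench, its centre at x = -31 mm (the seed stands there); the well's near end wall is 10 mm thick. Behind the well is a solid deck for the cover.
- cover (a joint): clear flat cover, 54 x 54 x 4 mm, sliding on top of the chamber along chamber +x. 0 = well shut, 0.052 m = fully back against its stop; it starts shut or up to 12 mm ajar. Slides with about 1.5 N friction and stays where it is left.
- cover_handle (a point): centre of the black finger-pull bar standing on the middle of the cover: 10 mm thick (chamber x), 34 mm long (chamber y), 18 mm high; this point is 9 mm above the cover plate and 9 mm below the bar's top, about 40 mm above the bench. The guide rails (33 mm above the bench) lie 28 mm and more to either side.
- seed: dry round pea, 7 mm across, fixed on a thin white post in the middle of the well. Origin: its centre, 17.5 mm above the bench, 9.5 mm below the well's rim.
- rest: fixed rest for the tweezers: base plate 150 x 56 x 6 mm, with a rear and a front grey support, 40 mm high (44 mm at their end lips). Origin on the bench; x along the tweezers towards their tips. The front support is at x = 63 to 71 mm and 60 mm wide, the rear one at x = -61 to -43 mm and 30 mm wide; free space in between for the fingers.
- tweezers: loose sprung tweezer electrodes, 160 mm long, 50 g, lying on the rest with their arms in a level plane 40 to 48 mm above the bench. Origin: under the bow block where both arms are hinged, x towards the tips, y to the left, z up (40 mm above the bench at the start). Lift them clear of the rest before moving sideways (its lips are 4 mm high).
- tweezers_grip (a point): centre of the tweezers' grip, half-way up, between the two black ribbed grip plates, 75 mm from the hinge; axes as tweezers. Each plate is 36 mm long, 12 mm high. Over the outsides of the plates it measures 34.6 mm here when free and 26 mm at the marked 14 mm gap, where the plates are parallel; 1 mm less over the plates is 1.9 mm less between the discs.
- tweezers_left (a joint): angle of the left arm (the right arm mirrors it): 0 = free, discs 30 mm apart; 0.057 rad = 14 mm mark; 0.105 = nearly shut. The spring pushes back with about 4.5 N on each grip plate at the mark, 8 N when shut.
- disc_left (a point): middle of the inner face of the left steel disc (12 mm across, 2 mm thick, face square to tweezers y). It hangs on a thin shank 28 mm below tweezers_grip and 65 mm ahead of it (tweezers x), 7 mm to the left of the middle line at the mark, 15 mm when free.
- disc_right (a point): the same for the right disc. The distance between disc_left and disc_right is the gap. A white scale bar across both arms shows it: the right arm's black index pin stands on the long black line at 14 mm.
- petri_mid (a point): bystander: petri dish, 62 mm across, 14 mm high (middle)
- forceps_mid (a point): bystander: plain flat steel forceps, 122 mm long, on the bench (middle)
- timer_mid (a point): bystander: small white timer, 62 x 62 x 18 mm (middle)

How it is judged:
By the outcome, as a careful person would: the job done as asked, in the order asked, and still so for the second after the job is handed in, while the arm keeps its last pose, push and grip.
It also fails if it takes over 48 s, if anything falls off the work surface, if the arm or the gripper's body presses on something with over 40 N, if the wrist force passes 120 N, or if a joint passes its speed limit or range.

## Working session

There is one attempt and no reset: what is moved stays moved. The work goes in short steps, Python scripts to look and compute and a tool call to move; the robot and the scene stay as the last step left them, time stands still between calls to the robot, and variables do not carry over. Pictures are saved under pics/ and viewed, at most 10 in all, crops included, and the job is handed in when it is done.

Besides the shell and the picture viewer there is one more tool, called as name(argument=value, ...), one argument or row to a line, values as JSON. send_rows: Moves the arm, as the interface text tells. Its arguments: {"type":"object","properties":{"motion":{"type":"string"}},"required":["motion"]}

```bash
ls; mkdir -p pics; python3 - <<'E'
from workcell import bot, vision, workorder, boxes_of
import cv2,numpy as np
np.set_printoptions(precision=4,suppress=True)
o=bot.get_obs();print({k:np.round(v,4) for k,v in o.items()})
ims=[]
for c in ["scene","side"]:
    im=vision.camera(c);cv2.imwrite(f"pics/{c}0.png",im[...,::-1]);
    print(c,vision.camera_model(c))
    for t in ["chamber","cover_handle","cover","seed","rest","tweezers","tweezers_grip","disc_left","disc_right","petri_mid","forceps_mid","timer_mid"]:
        print(t,[(np.round(d["rect"],1).tolist(),round(d["conf"],2)) for d in boxes_of(c,t)[:2]])
print(vision.camera_model("wrist"))
E
```

```text
pics
{'clock': np.float64(0.0), 'joint_pos': array([1.12  , 0.2414, 0.0037, 1.3352, 0.    , 1.5708]), 'joint_vel': array([ 0.0022,  0.0008, -0.0005,  0.0006, -0.0007, -0.0002]), 'tau': array([  0.0017, -37.2315,  25.2411,   0.0169,  -0.    ,  -0.    ]), 'eef_pos': array([0.2176, 0.4495, 0.2304]), 'tool_rot': array([ 0.2235,  0.9747, -0.001 , -0.0002]), 'ft_force': array([ 0.3591, -0.2948, -0.1787]), 'ft_torque': array([ 0.0232, -0.0005, -0.007 ]), 'grasp_force': np.float64(0.0), 'grip_width': np.float64(0.0852)}
scene {'fov_y': 56.876587867644986, 'cx': 277.18232209147504, 'cy': 204.74382354427132, 'world_from_camera': array([[ 0.8424, -0.3201,  0.4334,  0.1338],
       [-0.5385, -0.5259,  0.6583, -0.7812],
       [ 0.0172, -0.788 , -0.6154,  0.6097],
       [ 0.    ,  0.    ,  0.    ,  1.    ]])}
chamber [([304.7, 220.2, 56.4, 38.7], 0.89)]
cover_handle [([294.3, 221.5, 30.0, 13.4], 0.64)]
cover [([294.4, 218.1, 30.7, 21.2], 0.6)]
seed []
rest [([267.5, 179.3, 54.6, 38.8], 0.92)]
tweezers [([266.1, 171.1, 54.5, 27.7], 0.56)]
tweezers_grip [([268.3, 169.2, 53.2, 22.2], 0.93)]
disc_le
[... 828 characters left out ...]
8.0, 255.5, 24.3, 68.0], 0.95)]
tweezers_grip [([338.2, 260.2, 20.0, 82.5], 0.65)]
disc_left [([335.9, 278.7, 17.3, 4.4], 0.61)]
disc_right [([332.8, 265.5, 12.7, 68.3], 0.69), ([334.6, 262.4, 21.5, 44.1], 0.51)]
petri_mid [([223.1, 146.4, 27.0, 24.3], 0.92), ([335.3, 265.5, 28.6, 67.8], 0.53)]
forceps_mid [([218.2, 175.5, 49.0, 12.6], 0.6), ([223.6, 146.3, 25.0, 23.8], 0.43)]
timer_mid [([181.6, 213.9, 29.4, 28.2], 0.88)]
{'fov_y': 60.30138418877875, 'cx': 278.5043801454156, 'cy': 207.52263104222968, 'hand_eye': array([[ 0.0003, -0.9622, -0.2723,  0.0696],
       [ 1.    ,  0.0003,  0.0002, -0.0008],
       [-0.0001, -0.2723,  0.9622, -0.1419],
       [ 0.    ,  0.    ,  0.    ,  1.    ]])}
```

```bash
cat > h.py <<'E'
import numpy as np,cv2
from scipy.spatial.transform import Rotation as R
np.set_printoptions(precision=4,suppress=True)
H,W=420,560
def cam(m,o=None):
    f=H/2/np.tan(np.radians(m["fov_y"])/2)
    if "hand_eye" in m:
        T=np.eye(4);T[:3,:3]=R.from_quat(o["tool_rot"]).as_matrix();T[:3,3]=o["eef_pos"];T=T@m["hand_eye"]
    else: T=np.array(m["world_from_camera"])
    return f,m["cx"],m["cy"],T
def onz(c,u,v,z):
    f,cx,cy,T=c
    d=T[:3,:3]@np.array([(u-cx)/f,(v-cy)/f,1]);p=T[:3,3]
    return p+d*(z-p[2])/d[2]
def proj(c,P):
    f,cx,cy,T=c
    q=(np.asarray(P)-T[:3,3])@T[:3,:3]
    return np.stack([f*q[...,0]/q[...,2]+cx,f*q[...,1]/q[...,2]+cy],-1)
E
python3 - <<'E'
from h import *
from workcell import vision
a=cv2.imread("pics/scene0.png");b=cv2.imread("pics/side0.png")
A=cv2.resize(a[130:330,210:410],(600,600),interpolation=cv2.INTER_CUBIC)[:, :400]
A=cv2.resize(a[140:320,230:380],(400,480),interpolation=cv2.INTER_CUBIC)
B=cv2.resize(b[130:310,210:360],(400,480),interpolation=cv2.INTER_CUBIC)
cv2.imwrite("pics/v1.png",np.hstack([A,B]))
C=cam(vision.camera_model("scene"));D=cam(vision.camera_model("side"))
for n,p,q,z in [("ch",(304.7,220.2),(253,232),.015),("hdl",(294.3,221.5),(255.6,218.8),.04),("grip",(267,171),(337,258),.044),("rest",(267.5,179.3),(335,262),.02),("petri",(261.4,299.6),(223,146.4),.007),("forc",(293,280.7),(218.2,175.5),.003),("timer",(352,267.6),(181.6,214),.009)]:
    print(n,onz(C,*p,z),onz(D,*q,z))
E
```

```text
ch [ 0.5763 -0.2292  0.015 ] [ 0.5815 -0.2221  0.015 ]
hdl [ 0.5349 -0.2438  0.04  ] [ 0.5604 -0.2216  0.04  ]
grip [ 0.5877 -0.0387  0.044 ] [ 0.6028 -0.0286  0.044 ]
rest [ 0.5868 -0.0429  0.02  ] [ 0.6022 -0.0303  0.02  ]
petri [ 0.3728 -0.3702  0.007 ] [ 0.3686 -0.3734  0.007 ]
forc [ 0.4533 -0.3604  0.003 ] [ 0.4533 -0.355   0.003 ]
timer [ 0.5755 -0.4002  0.009 ] [ 0.5812 -0.3958  0.009 ]
```

View pics/v1.png

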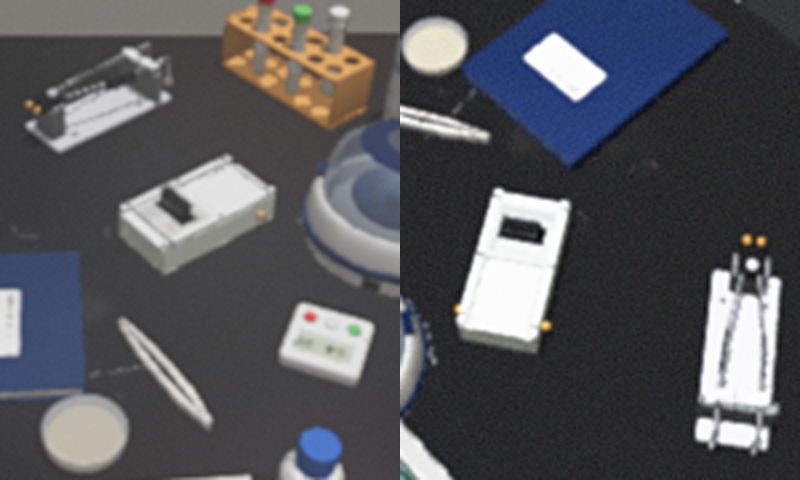

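send_rows(
  motion="-1 -54.7 -39.1 0 0; -1 -54.7 -39.1 0 0; -1 -54.7 -39.1 0 0; -1 -54.7 -39.1 0 0; -1 -54.7 -39.1 0 0",
)

```text
clock: 1.8
eef_pos: [0.3381, 0.229, 0.2315]
tool_rot: [0.223, 0.975, 0.0, 0.0]
ft_force: [1.5, 1.3, 0.1]
grip_width: 0.0852
grasp_force: 0.0
```

send_rows(
  motion="-1 -35 -25 0 0; -1 -35 -25 0 0; -1 -35 -25 0 0; -1 -35 -25 0 0; -1 -35 -25 0 0",
)

```text
clock: 2.3
eef_pos: [0.4581, 0.0091, 0.2316]
tool_rot: [0.224, 0.975, 0.0, 0.0]
ft_force: [1.4, 1.0, 0.3]
grip_width: 0.085
grasp_force: 0.0
```

send_rows(
  motion="-1 -13 -9 0 -0.45; -1 -13 -9 0 -0.45; -1 -13 -9 0 -0.45; -1 -13 -9 0 -0.45; -1 -13 -9 0 -0.45",
)

```text
clock: 2.8
eef_pos: [0.536, -0.129, 0.2305]
tool_rot: [0.002, 1.0, -0.0, -0.0]
ft_force: [-0.4, 0.3, -0.2]
grip_width: 0.0854
grasp_force: 0.0
```

```bash
python3 - <<'E'
from h import *
from workcell import bot, vision, boxes_of
o=bot.get_obs();im=vision.camera("wrist");cv2.imwrite("pics/w1.png",im[...,::-1])
np.save("w1.npy",o,allow_pickle=True);print(o["clock"],o["eef_pos"],o["tool_rot"])
c=cam(vision.camera_model("wrist"),o)
for t,z in [("chamber",.015),("cover_handle",.04),("rest",.03),("tweezers",.044),("tweezers_grip",.044)]:
    for d in boxes_of("wrist",t)[:1]: print(t,np.round(d["rect"]),round(d["conf"],2),onz(c,*d["rect"][:2],z))
E
```

```text
2.8 [ 0.536  -0.129   0.2305] [ 0.0023  1.     -0.0001 -0.0002]
chamber [187. 216.  91. 132.] 0.87 [ 0.5758 -0.2243  0.015 ]
cover_handle [178. 196.  65.  59.] 0.68 [ 0.5482 -0.2241  0.04  ]
rest [373. 225.  56. 139.] 0.75 [ 0.5811 -0.0354  0.03  ]
tweezers [384. 238.  40. 169.] 0.76 [ 0.5905 -0.028   0.044 ]
tweezers_grip [ 33. 216.  62.  75.] 0.64 [ 0.5658 -0.3628  0.044 ]
```

View pics/w1.png

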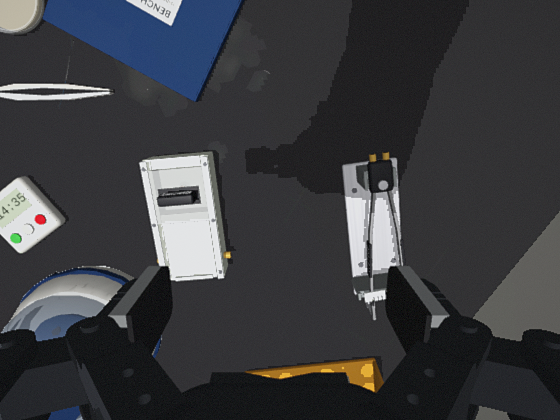

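```bash
python3 - <<'E'
from h import *
from workcell import vision
o=np.load("w1.npy",allow_pickle=True).item();c=cam(vision.camera_model("wrist"),o)
for n,u,v,z in [("nl",140,162,.033),("nr",213,152,.033),("fr",227,276,.033),("fl",170,280,.033),("cent",90,266,.05),("cent",90,266,.1),("cent2",160,330,.1),("hl",158,196,.049),("hr",199,190,.049),("hinge",382,178,.05),("fsup",372,296,.042),("tipL",374,318,.044),("rest nl",343,164,.006),("rest nr",397,158,.006),("rest fl",349,290,.006)]: print(n,onz(c,u,v,z))
im=cv2.imread("pics/w1.png")
cv2.imwrite("pics/v2.png",np.hstack([cv2.resize(im[140:300,130:240],None,fx=3.5,fy=3.5,interpolation=2),cv2.resize(im[145:325,335:415],(249,560),interpolation=2)]))
E
```

```text
nl [ 0.5169 -0.2598  0.033 ]
nr [ 0.5079 -0.1905  0.033 ]
fr [ 0.6352 -0.1829  0.033 ]
fl [ 0.6395 -0.242   0.033 ]
cent [ 0.6155 -0.3128  0.05  ]
cent [ 0.5923 -0.2843  0.1   ]
cent2 [ 0.6529 -0.2325  0.1   ]
hl [ 0.546  -0.2404  0.049 ]
hr [ 0.5405 -0.2023  0.049 ]
hinge [ 0.5299 -0.0356  0.05  ]
fsup [ 0.6538 -0.0345  0.042 ]
tipL [ 0.6781 -0.0313  0.044 ]
rest nl [ 0.5239 -0.0636  0.006 ]
rest nr [ 0.5181 -0.0091  0.006 ]
rest fl [ 0.6666 -0.0505  0.006 ]
```

View pics/v2.png

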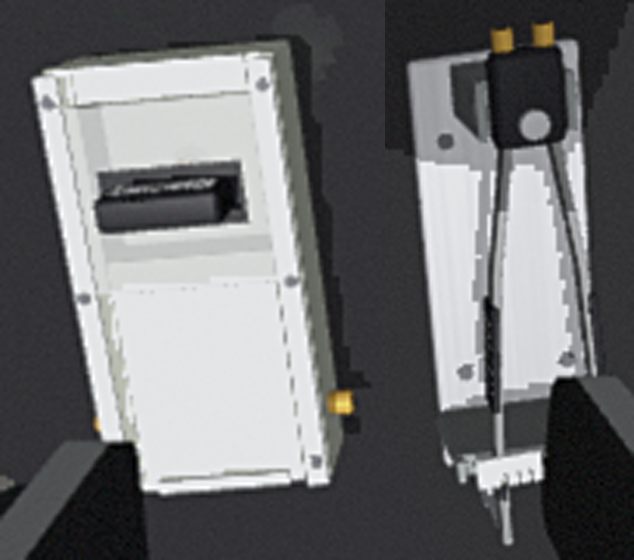

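```bash
python3 - <<'E'
from h import *
from workcell import vision
o=np.load("w1.npy",allow_pickle=True).item();c=cam(vision.camera_model("wrist"),o)
A=lambda u,v,z:onz(c,130+u/3.5,140+v/3.5,z)
B=lambda u,v,z:onz(c,335+(u-385)/3.1125,145+v/3.1111,z)
a,b,d,e,f=[A(*p,.033) for p in[(48,103),(262,85),(316,461),(84,299),(291,281)]]
print(a,b,d,e,f)
ang=lambda p,q:np.degrees(np.arctan2(q[1]-p[1],q[0]-p[0]))
print("yaw",ang(b,d),ang(a,e),ang(b,f),ang(a,b)-90, ang(e,f)-90)
print("hdl top",A(158,212,.049), "cover far edge",A(190,282,.029))
r=[B(408,62,.006),B(577,40,.006),B(440,408,.006),B(446,465,.006)];print(r,ang(r[0],r[2]),ang(r[0],r[3]),ang(r[0],r[1])-90)
print("block",B(529,97,.052),"left arm? px grip plate",B(492,353,.046), "scale",B(510,468,.05),"arm roots",B(505,150,.044),B(552,150,.044),B(592,375,.044),B(497,300,.044))
E
```

```text
[ 0.524 -0.257  0.033] [ 0.5194 -0.1988  0.033 ] [ 0.6304 -0.1896  0.033 ] [ 0.58   -0.2527  0.033 ] [ 0.5749 -0.1939  0.033 ]
yaw 4.750274277432209 4.3581988052934095 4.99576874896807 4.5600673390792394 4.9368865406646165
hdl top [ 0.5505 -0.225   0.049 ] cover far edge [ 0.5763 -0.2235  0.029 ]
[array([ 0.5249, -0.0642,  0.006 ]), array([ 0.5179, -0.0094,  0.006 ]), array([ 0.6495, -0.0473,  0.006 ]), array([ 0.6722, -0.0439,  0.006 ])] 7.724353593232631 7.825270736240055 7.257218692999928
block [ 0.5278 -0.0369  0.052 ] left arm? px grip plate [ 0.6106 -0.0409  0.046 ] scale [ 0.6487 -0.0336  0.05  ] arm roots [ 0.5455 -0.0407  0.044 ] [ 0.5456 -0.0266  0.044 ] [ 0.6192 -0.0081  0.044 ] [ 0.5936 -0.0399  0.044 ]
```

```bash
python3 - <<'E'
from h import *
from workcell import vision
for n in ["scene","side"]:
    c=cam(vision.camera_model(n)); im=cv2.imread(f"pics/{n}0.png")
    P=np.array([[.5825+sx*.045,-.223+sy*.045,z] for z in(.105,.2) for sx,sy in[(-1,-1),(1,-1),(1,1),(-1,1)]])
    p=np.round(proj(c,P)).astype(int)
    if n=="scene": x0,y0=230,100
    else: x0,y0=180,120
    s=3; v=cv2.resize(im[y0:y0+190,x0:x0+130],None,fx=s,fy=s,interpolation=2)
    q=(p-[x0,y0])*s
    cv2.polylines(v,[q[:4]],True,(0,0,255));cv2.polylines(v,[q[4:]],True,(0,255,0))
    out=v if n=="scene" else np.hstack([out,v])
cv2.imwrite("pics/v3.png",out)
E
```

```text
(no output)
```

View pics/v3.png

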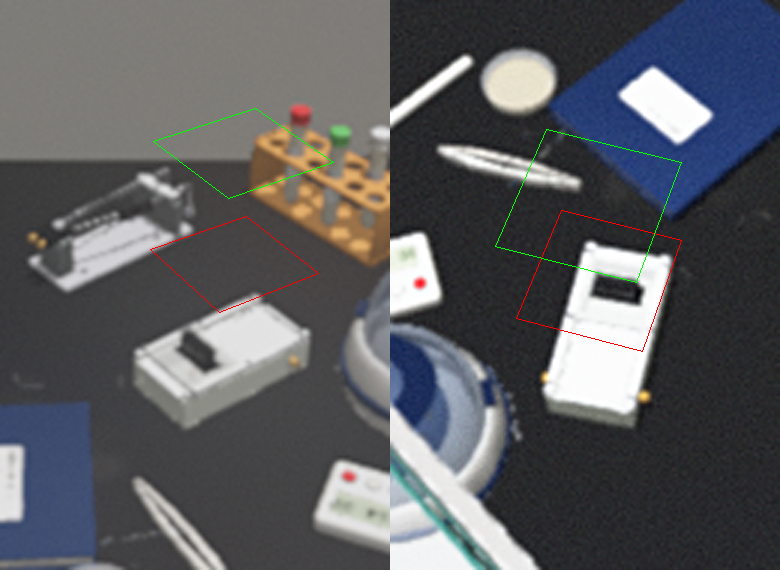

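send_rows(
  motion="1 2.2 -9.8 0 -0.088; 1 2.2 -9.8 3 -0.088; 1 2.2 -9.8 8 -0.088; 1 2.2 -9.8 12 -0.088; 1 2.2 -9.8 12 -0.088",
)

```text
clock: 3.6
eef_pos: [0.5076, -0.2218, 0.1053]
tool_rot: [-0.044, 0.999, 0.003, -0.006]
ft_force: [-1.1, 0.8, -0.7]
grip_width: 0.0122
grasp_force: 0.0
```

```bash
python3 - <<'E'
from h import *
from workcell import bot, vision
o=bot.get_obs();im=vision.camera("wrist");cv2.imwrite("pics/w2.png",im[...,::-1])
np.save("w2.npy",o,allow_pickle=True);print(o["clock"],o["eef_pos"],o["tool_rot"],o["grip_width"])
E
```

```text
3.6 [ 0.5076 -0.2218  0.1053] [-0.0437  0.999   0.0031 -0.0062] 0.012195758941790487
```

View pics/w2.png

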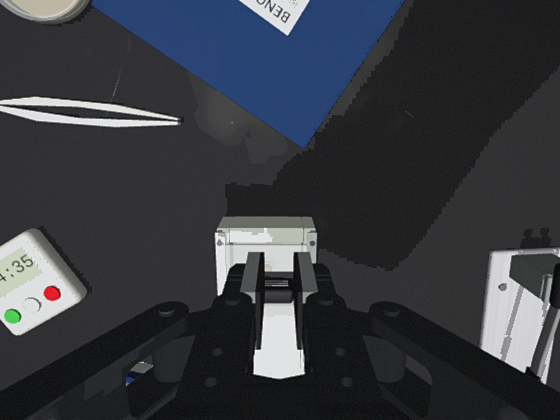

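```bash
python3 - <<'E'
from h import *
from workcell import vision,bot
o=np.load("w2.npy",allow_pickle=True).item();c=cam(vision.camera_model("wrist"),o)
print(onz(c,220,243,.033),onz(c,313,243,.033),onz(c,277,283,.049)); o=bot.get_obs();print(o["eef_pos"],o["tool_rot"])
E
```

```text
[ 0.5238 -0.2574  0.033 ] [ 0.5188 -0.1988  0.033 ] [ 0.5404 -0.2198  0.049 ]
[ 0.5103 -0.2226  0.109 ] [-0.0439  0.999   0.0017 -0.0034]
```

send_rows(
  motion="1 0 -0.5 3 0; 1 0 -0.5 5 0; 1 0 -0.5 6.3 0; 1 0 -0.5 6.3 0; 1 0 -0.5 6.3 0",
)

```text
clock: 4.15
eef_pos: [0.515, -0.2295, 0.0502]
tool_rot: [-0.044, 0.999, -0.001, 0.001]
ft_force: [-0.5, 0.1, -0.6]
grip_width: -0.0
grasp_force: 0.0
```

send_rows(
  motion="1 0 0.1 1.1 0; 1 0 0.1 1.1 0; 1 -1 0.1 1.1 0; 1 -2 0.1 1.1 0; 1 -3 0.1 1.1 0",
)

```text
clock: 4.65
eef_pos: [0.5443, -0.226, 0.0377]
tool_rot: [-0.044, 0.999, -0.0, -0.0]
ft_force: [-1.2, 0.9, 1.3]
grip_width: 0.0
grasp_force: 1.0
```

send_rows(
  motion="1 -1 0 0 0; 1 -2 0 0 0; 1 -2.7 0 0 0; 1 -3.3 0 0 0; 1 -3.3 0 0 0",
)

```text
clock: 5.15
eef_pos: [0.5773, -0.2227, 0.0371]
tool_rot: [-0.044, 0.999, 0.0, 0.001]
ft_force: [-0.6, 0.1, -0.3]
grip_width: 0.0
grasp_force: 0.0
```

send_rows(
  motion="1 -0.3 0 0 0; 1 -0.6 0 0 0; 1 -0.8 0 0 0; 1 -0.8 0 0 0",
)

```text
clock: 5.55
eef_pos: [0.5831, -0.2221, 0.0371]
tool_rot: [-0.043, 0.999, 0.0, -0.001]
ft_force: [-3.5, -0.4, 1.4]
grip_width: -0.0001
grasp_force: 2.1
```

send_rows(
  motion="1 -0.3 0 0 0; 1 -0.5 0 0 0; 1 -0.5 0 0 0; 1 -0.5 0 0 0",
)

```text
clock: 5.95
eef_pos: [0.5833, -0.222, 0.037]
tool_rot: [-0.043, 0.999, 0.0, -0.006]
ft_force: [-15.4, 0.0, 9.9]
grip_width: -0.0002
grasp_force: 7.8
```

send_rows(
  motion="1 1.5 0 0 0; 1 3 0 -1 0; 1 5 0 -6 0; -1 7 0 -11 0; -1 9 0 -15 0",
)

```text
clock: 6.45
eef_pos: [0.501, -0.2296, 0.1871]
tool_rot: [-0.044, 0.999, -0.0, 0.001]
ft_force: [0.1, -0.8, 0.9]
grip_width: 0.0282
grasp_force: 0.0
```

send_rows(
  motion="-1 0 1 0 0; -1 0 1 0 0; -1 0 1 0 0; -1 0 1 0 0",
)

```text
clock: 6.85
eef_pos: [0.4994, -0.2193, 0.1835]
tool_rot: [-0.044, 0.999, 0.001, -0.001]
ft_force: [-0.5, -0.6, -0.2]
grip_width: 0.0848
grasp_force: 0.0
```

```bash
python3 - <<'E'
from h import *
from workcell import bot, vision,boxes_of
o=bot.get_obs();im=vision.camera("wrist");cv2.imwrite("pics/w3.png",im[...,::-1])
np.save("w3.npy",o,allow_pickle=True);print(o["clock"],o["eef_pos"],o["tool_rot"],o["grip_width"])
c=cam(vision.camera_model("wrist"),o)
for t,z in [("seed",.0175),("cover_handle",.04),("tweezers_grip",.044),("tweezers",.044)]:
    for d in boxes_of("wrist",t)[:2]: print(t,np.round(d["rect"]),round(d["conf"],2),onz(c,*d["rect"][:2],z))
E
```

```text
6.85 [ 0.4994 -0.2193  0.1835] [-0.0438  0.999   0.0006 -0.0011] 0.08481875344248119
cover_handle [265. 296.  59.  55.] 0.75 [ 0.5918 -0.223   0.04  ]
tweezers_grip [488. 279.  42. 110.] 0.92 [ 0.5564 -0.0342  0.044 ]
tweezers [488. 282.  49. 114.] 0.68 [ 0.5591 -0.0333  0.044 ]
tweezers [96. 28. 87. 51.] 0.26 [ 0.3883 -0.3589  0.044 ]
```

View pics/w3.png

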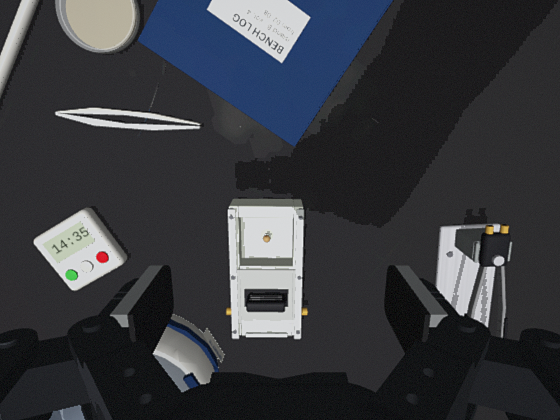

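send_rows(
  motion="-1 -9.2 18.2 0 -0.045; -1 -9.2 18.2 0 -0.045; -1 -9.2 18.2 0 -0.045; -1 -9.2 18.2 4.5 -0.045; -1 -9.2 18.2 5.3 -0.045",
)

```text
clock: 7.6
eef_pos: [0.5765, -0.0267, 0.1308]
tool_rot: [-0.068, 0.998, 0.0, 0.0]
ft_force: [-0.9, -1.0, -0.7]
grip_width: 0.0856
grasp_force: 0.0
```

send_rows(
  motion="-1 0 0 0.3 0; -1 0 0 0.3 0; -1 0 0 0.3 0",
)

```text
clock: 7.9
eef_pos: [0.5759, -0.0313, 0.13]
tool_rot: [-0.065, 0.998, -0.0, 0.001]
ft_force: [0.0, -0.4, 0.2]
grip_width: 0.0856
grasp_force: 0.0
```

```bash
python3 - <<'E'
from h import *
from workcell import bot, vision
o=bot.get_obs();im=vision.camera("wrist");cv2.imwrite("pics/w4.png",im[...,::-1])
np.save("w4.npy",o,allow_pickle=True);print(o["clock"],o["eef_pos"],o["tool_rot"],o["grip_width"])
o=np.load("w3.npy",allow_pickle=True).item();c=cam(vision.camera_model("wrist"),o)
print("seed",onz(c,266.5,239,.0175))
for u,v in[(233,214),(301,213),(231,334),(299,334)]:print(onz(c,u,v,.033))
E
```

```text
7.9 [ 0.5759 -0.0313  0.13  ] [-0.0654  0.9979 -0.0002  0.0006] 0.08562367710618357
seed [ 0.5467 -0.2261  0.0175]
[ 0.5209 -0.2561  0.033 ]
[ 0.515  -0.1989  0.033 ]
[ 0.6377 -0.2516  0.033 ]
[ 0.6322 -0.1885  0.033 ]
```

View pics/w4.png

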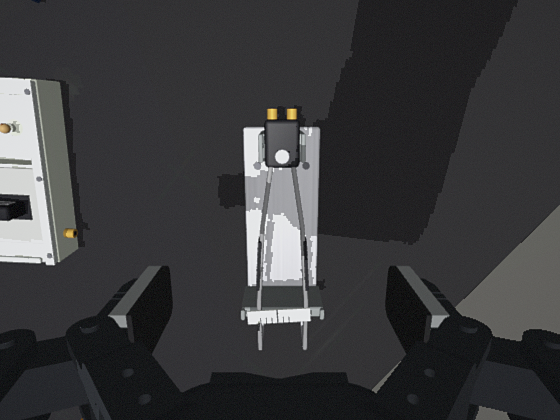

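```bash
python3 - <<'E'
from h import *
from workcell import vision
o=np.load("w4.npy",allow_pickle=True).item();c=cam(vision.camera_model("wrist"),o)
P={k:onz(c,*v) for k,v in dict(rootL=(269,170,.048),rootR=(295,170,.048),tipA=(261,345,.048),tipB=(306,345,.048),block=(283,143,.052),pl=(261.5,255,.048),pr=(304.5,255,.048)).items()}
for k,v in P.items():print(k,v)
m=lambda a,b:(P[a]+P[b])/2
a,b=m("rootL","rootR"),m("tipA","tipB");d=b-a;print(np.degrees(np.arctan2(d[1],d[0])),a,m("pl","pr"),b)
im=cv2.imread("pics/w4.png")
cv2.imwrite("pics/v4.png",cv2.resize(im[100:360,220:345],None,fx=2.3*1,fy=2.3,interpolation=2))
v=cv2.resize(im[215:355,235:330],None,fx=4.2,fy=4.2,interpolation=2);cv2.imwrite("pics/v4.png",v)
E
```

```text
rootL [ 0.5461 -0.0416  0.048 ]
rootR [ 0.544  -0.0255  0.048 ]
tipA [ 0.6735 -0.0316  0.048 ]
tipB [0.6692 0.0006 0.048 ]
block [ 0.528  -0.0353  0.052 ]
pl [ 0.6037 -0.0395  0.048 ]
pr [ 0.6   -0.011  0.048]
8.161023853193646 [ 0.545  -0.0336  0.048 ] [ 0.6018 -0.0252  0.048 ] [ 0.6713 -0.0155  0.048 ]
```

View pics/v4.png

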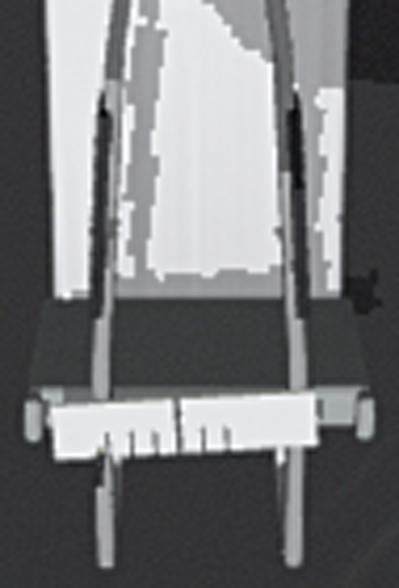

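```bash
python3 - <<'E'
from h import *
from workcell import vision,bot
o=np.load("w4.npy",allow_pickle=True).item();c=cam(vision.camera_model("wrist"),o)
a,b=onz(c,259.5,264,.05),onz(c,305.7,264,.05);g=(a+b)/2
M=R.from_quat(o["tool_rot"]).as_matrix();print(a,b,g,(g-o["eef_pos"])@M, np.linalg.norm(a-b));o=bot.get_obs();print((g-o["eef_pos"])@R.from_quat(o["tool_rot"]).as_matrix(),o["eef_pos"])
E
```

```text
[ 0.6095 -0.0401  0.05  ] [ 0.6054 -0.0095  0.05  ] [ 0.6075 -0.0248  0.05  ] [-0.0321  0.0024  0.0801] 0.03085045093182428
[-0.0318  0.0027  0.0805] [ 0.5761 -0.0315  0.1304]
```

send_rows(
  motion="-1 -3.2 0.25 3 -0.01; -1 -3.2 0.25 7 -0.01; -1 -3.2 0.25 10.7 -0.01; -0.3 -3.2 0.25 10.7 -0.01; 0 -3.2 0.25 10.7 -0.01",
)

```text
clock: 8.45
eef_pos: [0.607, -0.0246, 0.023]
tool_rot: [-0.07, 0.998, -0.0, -0.0]
ft_force: [0.4, -1.3, 0.5]
grip_width: 0.0594
grasp_force: 0.0
```

send_rows(
  motion="0 0 0 0 0; 0 0 0 0 0; 0 0 0 0 0",
)

```text
clock: 8.75
eef_pos: [0.6083, -0.0238, 0.0244]
tool_rot: [-0.071, 0.997, -0.0, 0.002]
ft_force: [-0.2, -0.6, -0.2]
grip_width: 0.0425
grasp_force: 0.0
```

```bash
python3 - <<'E'
from h import *
from workcell import bot, vision
o=bot.get_obs();im=vision.camera("wrist");cv2.imwrite("pics/w5.png",im[...,::-1])
np.save("w5.npy",o,allow_pickle=True);print(o["clock"],o["eef_pos"],o["tool_rot"],o["grip_width"],o["grasp_force"])
g=np.array([.6075,-.0248,.044]);print((g-o["eef_pos"])@R.from_quat(o["tool_rot"]).as_matrix())
E
```

```text
8.75 [ 0.6083 -0.0238  0.0244] [-0.0709  0.9975 -0.0002  0.0019] 0.04249123116279516 0.0
[ 0.0009 -0.0009 -0.0196]
```

View pics/w5.png

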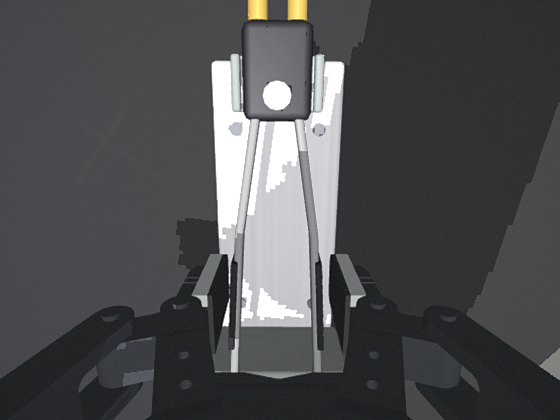

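send_rows(
  motion="0.2 0 0 0 0; 0.25 0 0 0 0; 0.3 0 0 0 0; 0.34 0 0 0 0; 0.34 0 0 0 0",
)

```text
clock: 9.3
eef_pos: [0.6077, -0.0235, 0.0233]
tool_rot: [-0.071, 0.997, -0.0, 0.001]
ft_force: [-1.1, -0.0, 5.8]
grip_width: 0.0281
grasp_force: 5.0
```

send_rows(
  motion="0.36 0 0 0 0; 0.375 0 0 0 0; 0.388 0 0 0 0; 0.388 0 0 0 0; 0.388 0 0 0 0",
)

```text
clock: 9.8
eef_pos: [0.6078, -0.0235, 0.0234]
tool_rot: [-0.071, 0.997, -0.0, 0.001]
ft_force: [-0.0, -0.3, 6.2]
grip_width: 0.026
grasp_force: 6.7
```

send_rows(
  motion="0.388 0 0 -0.3 0; 0.388 0 0 -1 0; 0.388 0 0 -2.5 0; 0.388 0 0 -4.5 0; 0.388 0 0 -6.5 0",
)

```text
clock: 10.3
eef_pos: [0.6061, -0.0236, 0.0873]
tool_rot: [-0.071, 0.997, 0.0, -0.001]
ft_force: [-0.6, 0.6, -0.2]
grip_width: 0.0263
grasp_force: 4.5
```

send_rows(
  motion="0.388 0 0 -1.5 0; 0.388 0 0 -1.5 0; 0.388 0 0 -1.5 0",
)

```text
clock: 10.6
eef_pos: [0.6067, -0.0236, 0.102]
tool_rot: [-0.071, 0.997, -0.0, -0.0]
ft_force: [-0.8, -0.0, -1.6]
grip_width: 0.0262
grasp_force: 4.5
```

```bash
python3 - <<'E'
from h import *
from workcell import bot, vision,boxes_of
o=bot.get_obs();print(o["clock"],o["eef_pos"],o["tool_rot"],o["grip_width"],o["grasp_force"],o["ft_force"])
for n in["wrist","scene","side"]:
    im=vision.camera(n);cv2.imwrite(f"pics/{n}6.png",im[...,::-1]);c=cam(vision.camera_model(n),o)
    for t in("disc_left","disc_right","tweezers_grip","tweezers"):
        print(n,t,[(np.round(d["rect"],1).tolist(),round(d["conf"],2)) for d in boxes_of(n,t)[:2]])
np.save("w6.npy",o,allow_pickle=True)
E
```

```text
10.6 [ 0.6067 -0.0236  0.102 ] [-0.071   0.9975 -0.     -0.0001] 0.026201222223672625 4.526578411459923 [-0.7602 -0.0427 -1.6339]
wrist disc_left [([305.4, 245.6, 22.9, 253.5], 0.7)]
wrist disc_right [([250.5, 248.0, 20.3, 252.6], 0.76)]
wrist tweezers_grip [([279.9, 187.1, 77.9, 372.2], 0.88), ([304.0, 245.2, 24.6, 254.0], 0.31)]
wrist tweezers []
scene disc_left [([260.4, 143.2, 16.6, 7.5], 0.59), ([264.4, 146.6, 59.7, 21.7], 0.47)]
scene disc_right [([275.3, 146.8, 42.4, 18.1], 0.57)]
scene tweezers_grip [([265.9, 145.3, 53.5, 21.8], 0.66)]
scene tweezers [([265.4, 146.8, 54.2, 27.1], 0.67)]
side disc_left [([339.4, 257.8, 27.5, 37.9], 0.71)]
side disc_right []
side tweezers_grip [([340.6, 253.8, 24.5, 30.1], 0.57), ([249.8, 237.8, 26.4, 24.2], 0.44)]
side tweezers [([341.5, 253.4, 24.3, 29.5], 0.86)]
```

```bash
python3 - <<'E'
from h import *
from workcell import vision
a=cv2.imread("pics/w5.png");b=cv2.imread("pics/wrist6.png")
for n,(x0,x1,y0,y1) in dict(block=(238,318,12,125),circ=(258,296,76,114)).items():
    t=a[y0:y1,x0:x1]
    best=max((cv2.minMaxLoc(cv2.matchTemplate(b[:200,200:360],cv2.resize(t,None,fx=s,fy=s),5))[1::2]+(s,) for s in np.arange(.9,1.1,.01)),key=lambda q:q[0])
    print(n,best[0],best[2],"shift",np.array(best[1])+[200,0]+np.array(t.shape[1::-1])*best[2]/2-[(x0+x1)/2,(y0+y1)/2])
for im in (a,b):
    g=cv2.cvtColor(im,6)[:140,240:315]; m=(g>190).astype(np.uint8); n,l,s,ce=cv2.connectedComponentsWithStats(m); print([(s[i,4],ce[i]+[240,0],s[i,2:4]) for i in range(1,n) if s[i,4]>80])
E
```

```text
block 0.8920405507087708 1.0100000000000002 shift [0.4   0.565]
circ 0.9705528616905212 1.0300000000000002 shift [0.57 0.57]
[(np.int32(285), array([257.,   9.]), array([15, 19], dtype=int32)), (np.int32(286), array([296.972 ,   9.0315]), array([16, 19], dtype=int32)), (np.int32(651), array([276.553,  94.98 ]), array([28, 29], dtype=int32)), (np.int32(212), array([243.9717, 126.5566]), array([10, 28], dtype=int32)), (np.int32(213), array([309.8028, 126.7277]), array([11, 28], dtype=int32)), (np.int32(124), array([252.9274, 128.9677]), array([ 9, 21], dtype=int32)), (np.int32(121), array([299.719 , 129.4463]), array([ 8, 20], dtype=int32)), (np.int32(657), array([276.6941, 130.7032]), array([39, 18], dtype=int32))]
[(np.int32(337), array([255.9525,   9.3591]), array([19, 20], dtype=int32)), (np.int32(303), array([296.4257,   9.0429]), array([17, 20], dtype=int32)), (np.int32(514), array([246.8482, 121.5156]), array([21, 61], dtype=int32)), (np.int32(473), array([307.0677, 122.63  ]), array([20, 61], dtype=int32)), (np.int32(669), array([277.1286,  95.7922]), array([29, 30], dtype=int32)), (np.int32(560), array([277.2661, 131.1214]), array([34, 17], dtype=int32))]
```

send_rows(
  motion="0.388 1 -1.2 0 0; 0.388 2.8 -3.5 0 0; 0.388 5 -6 0 0; 0.388 7 -8.6 0 0; 0.388 9 -11 0 0",
)

```text
clock: 11.85
eef_pos: [0.5318, -0.1471, 0.1023]
tool_rot: [-0.071, 0.997, -0.0, -0.0]
ft_force: [0.4, -0.6, -0.5]
grip_width: 0.0262
grasp_force: 4.5
```

send_rows(
  motion="0.388 2 -2.5 0 0.01; 0.388 4 -5 0 0.03; 0.388 5.3 -6.8 0 0.058; 0.388 6.25 -7.8 0 0.058; 0.388 6.25 -7.8 0 0.058",
)

```text
clock: 12.35
eef_pos: [0.4811, -0.2328, 0.1023]
tool_rot: [-0.041, 0.999, -0.0, -0.0]
ft_force: [0.0, 0.9, -0.3]
grip_width: 0.0264
grasp_force: 4.5
```

send_rows(
  motion="0.388 0 0 0 0; 0.388 0 0 0 0; 0.388 0 0 0 0",
)

```text
clock: 12.65
eef_pos: [0.4831, -0.2304, 0.1021]
tool_rot: [-0.043, 0.999, 0.0, 0.0]
ft_force: [0.3, 0.0, 0.0]
grip_width: 0.0265
grasp_force: 4.5
```

```bash
python3 - <<'E'
from h import *
from workcell import bot, vision
o=bot.get_obs();M=R.from_quat(o["tool_rot"]).as_matrix();print(o["clock"],o["eef_pos"],M[:,0],o["grip_width"],o["grasp_force"])
print("shift xyz to final", (np.array([.4824,-.2315,.0249])-o["eef_pos"])@M*100)
w=np.load("w3.npy",allow_pickle=True).item();c=cam(vision.camera_model("wrist"),w);print("book",onz(c,297,145,.01))
E
```

```text
12.65 [ 0.4831 -0.2304  0.1021] [-0.9963 -0.086  -0.0001] 0.026546952742637075 4.531004950404167
shift xyz to final [ 0.0806 -0.1055  7.7219]
book [ 0.461  -0.2067  0.01  ]
```

send_rows(
  motion="0.388 0.08 -0.1 2 0; 0.388 0.08 -0.1 4 0; 0.388 0.08 -0.1 5 0; 0.388 0.08 -0.1 5 0; 0.388 0.08 -0.1 5 0",
)

```text
clock: 13.15
eef_pos: [0.4822, -0.2322, 0.0524]
tool_rot: [-0.042, 0.999, -0.0, 0.0]
ft_force: [0.8, 0.4, 0.1]
grip_width: 0.0261
grasp_force: 4.5
```

```bash
python3 - <<'E'
from h import *
from workcell import bot, vision
o=bot.get_obs();M=R.from_quat(o["tool_rot"]).as_matrix();print(o["clock"],o["eef_pos"],M[:,0],o["grip_width"],o["grasp_force"],o["ft_force"])
ims=[]
yaw=np.radians(4.8);ux=np.array([np.cos(yaw),np.sin(yaw),0]);uy=np.array([-ux[1],ux[0],0])
dm=o["eef_pos"]+M@[-.0645,0,.0074];print("disc mid pred",dm)
out=[]
for n in["scene","side","wrist"]:
    im=vision.camera(n);cv2.imwrite(f"pics/{n}7.png",im[...,::-1]);c=cam(vision.camera_model(n),o)
    S=proj(c,np.array([.5467,-.2261,.0175]));D=proj(c,np.array([dm+uy*.007,dm-uy*.007]));print(n,S,D)
    x,y=np.round(D.mean(0)).astype(int)
    if n=="wrist": cr=im[200:350,230:330];s=4
    else: cr=im[y-35:y+25,x-25:x+25];s=10;
    v=cv2.resize(cr,None,fx=s,fy=s,interpolation=2)[...,::-1].copy()
    if n!="wrist":
        for p,col in((S,(0,255,0)),(D[0],(0,0,255)),(D[1],(255,0,0))):
            cv2.circle(v,tuple(int(t) for t in np.round((p-[x-25,y-35]+.5)*10)),3,col,-1)
    out.append(v[:600])
h=np.hstack([cv2.resize(v,(int(v.shape[1]*480/v.shape[0]),480)) for v in out]);print(h.shape);cv2.imwrite("pics/v5.png",h[:,:800] if h.shape[1]<=800 else cv2.resize(h,(800,int(480*800/h.shape[1]))))
E
```

```text
13.15 [ 0.4822 -0.2322  0.0524] [-0.9964 -0.0848 -0.0001] 0.026106799676072347 4.537304788827896 [0.757  0.4162 0.0697]
disc mid pred [ 0.5465 -0.2267  0.045 ]
scene [293.7154 222.9129] [[292.3913 212.4418]
 [296.2553 215.5603]]
side [256.0994 217.9137] [[258.3257 212.4073]
 [252.1742 211.2965]]
wrist [280.1462 349.813 ] [[293.3299 385.3648]
 [265.2589 385.346 ]]
(480, 1120, 3)
```

View pics/v5.png

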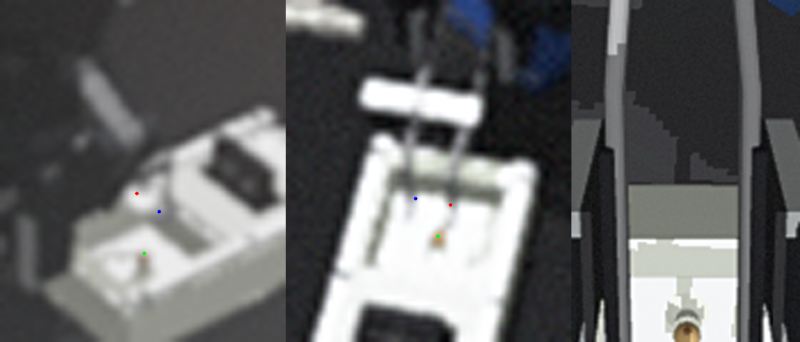

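```bash
python3 - <<'E'
from h import *
from workcell import bot, vision
o=bot.get_obs();M=R.from_quat(o["tool_rot"]).as_matrix()
dm=o["eef_pos"]+M@[-.0645,0,.0074];print(o["eef_pos"],dm)
ux=-M[:,0];uy=M[:,1]
th=np.linspace(0,2*np.pi,40)
for n in["side","scene"]:
    c=cam(vision.camera_model(n));a=cv2.imread(f"pics/{n}6.png").astype(int);b=cv2.imread(f"pics/{n}7.png").astype(int)
    d=(b-a).sum(2)//3
    pts=np.concatenate([dm+s*y*uy+.006*(np.cos(th)[:,None]*ux+np.sin(th)[:,None]*[0,0,1]) for s in(1,-1) for y in(.007,.009)])
    p=proj(c,pts);x0,y0=np.floor(p.min(0)).astype(int)-5;x1,y1=np.ceil(p.max(0)).astype(int)+6
    print(n,x0,y0,"L",p[:80].min(0),p[:80].max(0),"R",p[80:].min(0),p[80:].max(0))
    print("     "+" ".join(f"{u:4d}" for u in range(x0,x1)))
    for v in range(y0,y1): print(v," ".join(f"{k:4d}" for k in d[v,x0:x1]))
E
```

```text
[ 0.4827 -0.2327  0.0532] [ 0.547  -0.2273  0.0459]
side 245 203 L [257.364  209.6639] [259.5007 215.1576] R [250.2986 208.3979] [252.491  213.8825]
      245  246  247  248  249  250  251  252  253  254  255  256  257  258  259  260  261  262  263  264  265
203    7   16    8    2   -8  -60  -83  -57  -23   -9   -7  -23  -34  -25   34   39   11  -10  -12  -16  -11
204    6    5    7    3  -11  -57  -95  -56  -19  -20  -28  -46  -64  -75  -58  -65  -54  -33  -14  -18  -27
205    2    2    5   -4  -26  -63 -103  -63  -30  -28  -33  -41  -44  -62  -87  -90  -73  -47  -23  -33  -51
206    0    3    8   -7  -46  -86 -114  -75  -43  -38  -38  -47  -54  -74  -98  -78  -45  -31  -19  -21  -43
207    0    4   15    4  -12  -62  -81  -58  -40  -42  -54  -59  -68  -79 -101  -72  -45  -37  -31  -34  -32
208    0    6   12    0    7  -13  -21   -9   -5  -13   -6  -23  -42  -63  -93  -71  -59  -51  -50  -40  -40
209    3    6   12   18    5  -23  -35  -14    8   13    9   10  -15  -36  -33  -17  -26  -34  -37  -40  -44
210    3    4   12    4   -3  -47  -91  -62  -20  -12  -16   -2   12  -21  -19
[... 3026 characters left out ...]
2    0    0    2    4    6    3    5    4    5
219    5    7    6    4    2    3    4    5    5    5    4    4    2    2    2    3    3    3    5    4    5
220    7    4    3    4    5    4    5    5    5    5    5    6    5    4    2    2    3    2    4    4    3
221    8    5    4    4    6    5    5    6    6    5    5    5    4    5    4    3    2    4    4    4    4
222    5    3   -1   -1   -1    1    1    2    3    3    4    5    5    6    4    3    3    4    4    4    5
223   -7  -10  -21  -21  -22  -24  -20  -16  -14  -10   -1    5    5    5    5    4    3    4    3    4    5
224  -32  -30  -23  -11  -15  -20  -11   -7  -20  -22   -4    4    5    5    4    5    4    5    4    5    6
```

```bash
python3 - <<'E'
import cv2
for k in (6,7):
    g=cv2.cvtColor(cv2.imread(f"pics/scene{k}.png"),6);print(k,"    "+" ".join(f"{u:3d}" for u in range(284,304)))
    for v in range(202,222):print(v," ".join(f"{t:3d}" for t in g[v,284:304]))
E
```

```text
6     284 285 286 287 288 289 290 291 292 293 294 295 296 297 298 299 300 301 302 303
202  68  66  68  66  69  66  70  68  67  67  68  68  68  68  68  68  65  63  64  81
203  67  67  66  68  68  67  69  68  68  69  68  69  70  67  64  61  63  78 114 155
204  68  68  67  68  68  68  65  69  69  66  67  66  66  63  65  79 114 154 190 214
205  68  67  68  69  68  67  67  69  68  66  66  65  66  85 116 155 190 212 220 220
206  66  68  68  68  67  67  66  66  62  63  74  84 103 148 191 213 218 218 209 202
207  68  69  66  67  67  64  65  64  76  98 129 150 158 191 215 217 207 202 201 191
208  68  67  66  64  63  63  79 114 148 169 189 199 193 199 203 202 203 205 205 181
209  67  64  61  64  78 113 153 190 213 215 209 199 193 196 202 206 210 212 211 193
210  61  63  79 115 154 190 213 220 216 203 192 188 195 205 211 212 214 214 214 210
211  78 113 153 191 213 219 216 200 182 176 190 198 195 201 211 215 214 214 215 214
212 154 190 212 218 215 196 181 175 171 184 201 203 198 189 196 209 215 214 214 215
213 212 218 214 196 182 176 185 202 197 184 178 171 179 181 178 192 208 214 214 214
214 21
[... 1731 characters left out ...]
 162 146 185 213 220 219 219
214  52  51  51  50  62 103 150 194 225 235 234 223 194 157 132 157 192 209 218 219
215  51  64  75  67  87 122 148 168 193 210 211 197 172 157 130 137 171 196 207 215
216  78 101 121 115 123 139 147 148 156 168 166 156 146 138 124 136 175 199 194 200
217 124 129 142 141 144 147 144 142 142 147 145 133 125 121 116 127 156 184 187 183
218 145 144 147 147 147 145 143 145 154 169 178 158 129 118 119 123 130 152 174 181
219 148 146 146 144 144 145 155 170 192 208 221 209 173 137 123 124 125 130 147 166
220 146 144 143 146 154 170 191 208 224 231 236 232 213 176 143 126 123 125 127 138
221 145 149 161 178 193 209 224 230 236 236 236 237 231 214 185 157 132 122 123 124
```

```bash
python3 - <<'E'
from h import *
from workcell import vision
o=np.load("w6.npy",allow_pickle=True).item();M=R.from_quat(o["tool_rot"]).as_matrix()
dm=o["eef_pos"]+M@[-.0645,0,.0074];ux=-M[:,0];uy=M[:,1];th=np.linspace(0,2*np.pi,40)
for n in["side","scene"]:
    c=cam(vision.camera_model(n));g=cv2.cvtColor(cv2.imread(f"pics/{n}6.png"),6)
    pts=np.concatenate([dm+s*y*uy+.006*(np.cos(th)[:,None]*ux+np.sin(th)[:,None]*[0,0,1]) for s in(1,-1) for y in(.007,.009)])
    p=proj(c,pts);x0,y0=np.floor(p.min(0)).astype(int)-6;x1,y1=np.ceil(p.max(0)).astype(int)+7
    print(n,"L",p[:80].min(0),p[:80].max(0),"R",p[80:].min(0),p[80:].max(0),"dpx/mm x,y,z",proj(c,np.array([dm+.001*ux,dm+.001*uy,dm+[0,0,.001]]))-proj(c,dm))
    print("     "+" ".join(f"{u:3d}" for u in range(x0,x1)))
    for v in range(y0,y1): print(v,"",*[f"{k:3d}" for k in g[v,x0:x1]])
E
```

```text
side L [342.6933 278.3738] [344.6625 284.8573] R [334.3344 277.2312] [336.242  283.7032] dpx/mm x,y,z [[-0.0397  0.4957]
 [ 0.5243  0.0718]
 [ 0.0627 -0.1832]]
     328 329 330 331 332 333 334 335 336 337 338 339 340 341 342 343 344 345 346 347 348 349 350 351
271  240 242 245 245 248 248 241 201 140 150 149 146 154 157 155 160 162 151 130 158 146  84  30  24
272  247 247 245 245 246 248 248 238 178 158 145 143 158 158 152 156 156 149 133 149 145  87  28  20
273  245 245 243 244 248 246 249 247 193 162 143 145 152 156 158 160 161 154 136 157 151  93  34  10
274  245 244 242 244 246 245 247 246 204 165 145 146 155 154 161 155 156 152 142 164 164 103  38  21
275  246 245 244 245 246 246 247 246 208 160 142 143 156 158 159 158 152 151 146 162 160 105  31  17
276  242 245 243 245 245 247 246 245 209 157 136 140 147 153 153 158 154 142 155 159 143  89  37  19
277  214 239 244 247 249 247 248 246 205 150 131 146 162 163 158 157 156 147 163 155 131  77  29  20
278  175 213 232 241 246 246 245 241 177 131 135 166 204 194 162 160 145 129 150 151 117  70  26  24
279  175 180 181 195 208 214 21
[... 2695 characters left out ...]
1 126 125 121 112 112 124 126 125 126 125 126 126
146   93 124 127 125 126 125 126 126 123 125 125 122 117 108 108 124 125 127 125 125 125 126
147   91 122 127 126 126 125 126 126 126 126 127 125 120 121 118 124 126 125 127 125 126 126
148   91 123 126 125 126 125 125 126 127 125 125 124 126 124 124 128 126 126 126 127 125 126
149   95 122 127 126 126 125 126 124 125 126 125 125 126 127 126 126 125 126 125 125 126 126
150  115 126 126 125 125 124 125 127 126 126 126 127 127 126 126 126 126 126 127 126 126 127
151  126 127 127 127 126 127 126 128 127 127 127 128 128 128 127 128 126 127 127 128 127 126
152  124 124 123 123 122 122 122 123 123 122 122 123 121 121 122 123 124 123 123 122 123 124
```

```bash
python3 - <<'E'
from h import *
from workcell import vision
for k in ("w5","wrist6","wrist7"):
    b=cv2.imread(f"pics/{k}.png");g=cv2.cvtColor(b,6)[60:125,240:315]; m=(g>190).astype(np.uint8); n,l,s,ce=cv2.connectedComponentsWithStats(m); print(k,[(s[i,4],ce[i]+[240,60],s[i,2:4]) for i in range(1,n) if s[i,4]>300])
c=cam(vision.camera_model("scene"))
yw=np.radians(7.8);r=np.array([.5957,-.0269,0]);ux=np.array([np.cos(yw),np.sin(yw),0]);uy=np.array([-ux[1],ux[0],0])
for y in(-.03,0,.03):
  print("front supp",y,proj(c,np.array([r+x*ux+y*uy+[0,0,z] for x,z in((.063,.044),(.071,.044),(.071,.0),(.071,.03))])).round(1).tolist())
for k in(0,6):
    g=cv2.cvtColor(cv2.imread(f"pics/scene{k}.png"),6);print(k,"    "+" ".join(f"{u:3d}" for u in range(274,302)))
    for v in range(124,166):print(v,*[f"{t:3d}" for t in g[v,274:302]])
E
```

```text
w5 [(np.int32(651), array([276.553,  94.98 ]), array([28, 29], dtype=int32))]
wrist6 [(np.int32(669), array([277.1286,  95.7922]), array([29, 30], dtype=int32))]
wrist7 [(np.int32(643), array([277.2208,  95.703 ]), array([28, 30], dtype=int32))]
front supp -0.03 [[292.0, 164.9], [294.2, 163.9], [293.5, 177.3], [294.0, 168.2]]
front supp 0 [[284.8, 160.4], [287.0, 159.5], [286.5, 172.7], [286.8, 163.7]]
front supp 0.03 [[277.8, 156.1], [279.9, 155.1], [279.6, 168.3], [279.8, 159.4]]
0     274 275 276 277 278 279 280 281 282 283 284 285 286 287 288 289 290 291 292 293 294 295 296 297 298 299 300 301
124 125 123 125 124 123 124 123 124 123 123 124 124 124 124 124 124 123 125 126 124 125 125 125 125 125 125 126 124
125 125 125 124 123 125 126 123 126 124 124 124 123 123 125 124 125 126 123 123 125 125 123 125 123 123 124 124 123
126 125 125 124 124 125 123 125 124 124 125 123 125 125 124 124 125 124 124 124 124 124 124 125 125 125 124 124 124
127 124 125 124 124 124 125 124 126 124 125 125 125 124 125 125 124 124 125 125 125 123 124 126 123 124 126 125 126
128 124 124 126 124 124 124 125
[... 8666 characters left out ...]
  65
160  70  86 103 116 119 105  78  61  58  61  61  61  63  62  62  60  62  62  62  63  64  63  63  64  62  64  63  63
161  66  78  95 124 147 144 125  93  68  59  62  59  62  61  61  64  63  60  64  63  64  63  62  63  64  63  64  64
162  65  72  79 101 127 142 144 129 100  78  64  60  61  60  62  63  62  62  63  63  62  63  62  64  65  64  64  64
163  65  70  72  77  92 109 122 124 116 114  98  76  63  60  60  64  65  64  63  62  63  63  63  63  64  61  64  65
164  66  71  74  74  73  77  88  99 112 128 135 122  93  69  63  61  61  63  63  63  65  62  65  65  63  64  65  65
165  65  71  74  75  74  74  73  80  91 113 139 152 142 109  79  68  68  66  61  62  63  63  62  63  64  61  63  64
```

send_rows(
  motion="0.388 0 0.06 0.5 0; 0.388 0 0.06 1 0; 0.388 0 0.06 1.5 0; 0.388 0 0.06 1.8 0; 0.388 0 0.06 1.8 0",
)

```text
clock: 13.8
eef_pos: [0.4812, -0.2315, 0.0333]
tool_rot: [-0.042, 0.999, 0.0, -0.001]
ft_force: [0.2, -0.3, -0.5]
grip_width: 0.0261
grasp_force: 4.5
```

send_rows(
  motion="0.388 0 0 0 0; 0.388 0 0 0 0",
)

```text
clock: 14.0
eef_pos: [0.4819, -0.2319, 0.0343]
tool_rot: [-0.042, 0.999, -0.0, 0.0]
ft_force: [0.4, 0.4, 0.6]
grip_width: 0.0262
grasp_force: 4.5
```

```bash
cat > chk.py <<'E'
from h import *
from workcell import bot, vision
import sys
k=sys.argv[1]
o=bot.get_obs();M=R.from_quat(o["tool_rot"]).as_matrix();print(o["clock"],o["eef_pos"],M[:,0],o["grip_width"],o["grasp_force"],o["ft_force"])
dm=o["eef_pos"]+M@[-.0645,0,.0074];ux=-M[:,0];uy=M[:,1];th=np.linspace(0,2*np.pi,40);print("disc",dm)
for n in["side","scene"]:
    im=vision.camera(n);cv2.imwrite(f"pics/{n}{k}.png",im[...,::-1]);c=cam(vision.camera_model(n))
    a=cv2.imread(f"pics/{n}6.png");b=im[...,::-1]
    s=proj(c,np.array([.5467,-.2261,.0175]));hs=[]
    for q in(a,b):
        w=q[...,2].astype(float)-q[...,0]; x,y=s.astype(int);w=np.clip(w[y-6:y+8,x-6:x+8]-25,0,None);Y,X=np.mgrid[y-6:y+8,x-6:x+8];hs.append([(w*X).sum()/w.sum(),(w*Y).sum()/w.sum(),w.sum()])
    pts=np.concatenate([dm+t*y*uy+.006*(np.cos(th)[:,None]*ux+np.sin(th)[:,None]*[0,0,1]) for t in(1,-1) for y in(.007,.009)])
    p=proj(c,pts);x0,y0=np.floor(p.min(0)).astype(int)-4;x1,y1=np.ceil(p.max(0)).astype(int)+6
    print(n,"seed pred",s,"obs",np.round(hs,2).tolist(),"L",p[:80].min(0),p[:80].max(0),"R",p[80:].min(0),p[80:].max(0))
    d=(b.astype(int)-a).sum(2)//3
    print("     "+" ".join(f"{u:4d}" for u in range(x0,x1)))
    for v in range(y0,y1): print(v," ".join(f"{t:4d}" for t in d[v,x0:x1]))
E
python3 chk.py 8
```

```text
14.0 [ 0.4819 -0.2319  0.0343] [-0.9965 -0.0841 -0.0003] 0.02623876446102956 4.531393647193909 [0.4007 0.3952 0.6332]
disc [ 0.5462 -0.2264  0.0269]
side seed pred [256.0994 217.9137] obs [[256.31, 218.45, 143.0], [256.26, 218.43, 181.0]] L [258.2213 213.628 ] [260.315  219.0292] R [251.28   212.3794] [253.4265 217.7717]
      247  248  249  250  251  252  253  254  255  256  257  258  259  260  261  262  263  264  265  266
208   13    4    2   19   51   19  -14  -17  -10  -20  -34  -39  -39  -62  -93  -77  -54  -38  -33  -12
209   11   15   -1   -4   36   16   -1    5   12   10   -4    0   23   -1  -36  -44  -34  -40  -37  -15
210   11    7   -5  -38  -53  -30  -12   -9  -13  -18    8   24   56   25   -6   -8    2   -3   -9    2
211    9   12    1  -25  -77  -73  -16  -15  -31  -43  -40  -29  -15   -7  -13   -8    2    1    5    7
212    6    9    6   -1  -49  -61   -5    0    0  -13  -39  -69  -91  -41  -20  -22  -11    3   -1   -4
213    7   11    6    2  -28  -51   -3    3    3   -1  -16  -58  -90  -14    3    2    5   -2  -20  -19
214    8    8    5    3  -23  -67  -14    3    3
[... 2854 characters left out ...]
3  -15  -23  -28  -15  -26  -53  -64  -57  -27   -2    6    5    5    4    5
225  -41  -29  -20  -10   -3   -1   -5   -7   -7  -16  -16  -12   -9   -2    4    5    5    4    4    4
226  -49  -44  -28   -8    3    6    5    2  -10  -23  -14    0    4    4    5    4    5    3    4    5
227  -48  -51  -43  -29   -9    3    6   -6  -33  -42  -32  -15   -3    4    4    4    5    4    4    2
228  -42  -45  -44  -45  -31  -14   -4  -14  -37  -36  -19   -5    0    3    4    4    4    3    0    4
229  -21  -20  -23  -40  -45  -35  -23  -22  -23  -14   -2    3    4    2    3    2    3    5    3    5
230   -1   -3   -8  -21  -39  -42  -21   -9   -4    0    5    3    4    3    3    1    3    1    3    2
```

send_rows(
  motion="0.392 0 0.03 0.2 0; 0.392 0 0.03 0.4 0; 0.392 0 0.03 0.6 0; 0.392 0 0.03 0.8 0; 0.392 0 0.03 0.95 0",
)

```text
clock: 14.6
eef_pos: [0.4816, -0.2314, 0.0243]
tool_rot: [-0.042, 0.999, 0.0, -0.0]
ft_force: [0.3, 0.5, -0.5]
grip_width: 0.0261
grasp_force: 4.7
```

send_rows(
  motion="0.392 0 0 0 0; 0.392 0 0 0 0; 0.392 0 0 0 0",
)

```text
clock: 14.9
eef_pos: [0.4818, -0.2315, 0.0247]
tool_rot: [-0.042, 0.999, -0.0, 0.0]
ft_force: [1.1, 1.0, -0.4]
grip_width: 0.0259
grasp_force: 4.7
```

```bash
python3 chk.py 9
```

```text
14.9 [ 0.4818 -0.2315  0.0247] [-0.9965 -0.0841 -0.0002] 0.025920843427376904 4.65795636177063 [ 1.1423  0.9998 -0.3707]
disc [ 0.5461 -0.2261  0.0174]
side seed pred [256.0994 217.9137] obs [[256.31, 218.45, 143.0], [256.08, 218.45, 186.0]] L [258.5655 215.6722] [260.6383 221.0277] R [251.6832 214.4313] [253.8077 219.7781]
      247  248  249  250  251  252  253  254  255  256  257  258  259  260  261  262  263  264  265  266
210   12    5    2  -18  -40  -20  -19  -25  -17  -14   -3    5   24   55   23  -10   -8   -1   -5   -1
211    8   10    6   -1  -30  -64  -55  -32  -37  -47  -41  -16  -11    0  -13  -14    3   -1    4    9
212    5    8    5    0  -17  -76  -17    1   -2  -20  -38  -21  -41  -80  -66  -31  -10   -2   -7    3
213    7    5    6    2  -23  -76   -8    3    2  -12  -21  -12  -36  -69  -19    3    5   -2  -24  -18
214    6   11    3    2  -22  -70   -8    5   -2  -15  -13  -11  -51  -47   -2    3    1   -7  -20   -8
215    6    8    3    3  -14  -69  -11    4    0  -12   -4   -7  -59  -39    2    4    2  -10  -17   -3
216    6    3    3    3   -7  -59  -31    1  
[... 3001 characters left out ...]
 -25   -3    3    3    4    4    2    2    4    2
230    0   -2   -8  -22  -40  -49  -43  -36  -19   -9    3    4    5    3    4    1    1    3    4
231    2    5    1   -8  -23  -38  -28  -14   -3    1    3    2    4    1    3    2    3    3    3
232    2    3    3   -1  -11  -15   -7    0    3    3    1    1    3    4    4    2    3    2    2
233    0    0    3    4    0    0    4    4    2    2    2    3    3    2    2    2    4    3    2chk.py:12: RuntimeWarning: invalid value encountered in scalar divide
  w=q[...,2].astype(float)-q[...,0]; x,y=s.astype(int);w=np.clip(w[y-6:y+8,x-6:x+8]-25,0,None);Y,X=np.mgrid[y-6:y+8,x-6:x+8];hs.append([(w*X).sum()/w.sum(),(w*Y).sum()/w.sum(),w.sum()])
```

send_rows(
  motion="0.392 0.06 0 0 0; 0.392 0.06 0 0 0; 0.392 0.06 0 0 0; 0.392 0.06 0 0 0; 0.392 0.06 0 0 0",
)

```text
clock: 15.5
eef_pos: [0.4812, -0.2316, 0.0247]
tool_rot: [-0.042, 0.999, -0.0, 0.0]
ft_force: [0.3, -0.2, -1.6]
grip_width: 0.026
grasp_force: 4.7
```

```bash
python3 - <<'E'
from workcell import workorder
print(workorder.job_done())
E
```

```text
the job is handed in; nothing more can be done
None
```

I handed the job in at about 15.5 s. The cover is pushed back to its stop, and the arm holds the tweezers with 26.0 mm measured over the plates, the 14 mm mark. By my camera and pose estimates the discs are level with the seed and centred on it to about 1 mm, but I never saw the scale pin and no verdict came back.

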